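Tip the bronze lumps into the dish and hold the reading lens over them in focus

TASK

Tip the three bronze lumps out of the steel scoop into the white dish, without touching them with the fingers, and set the empty scoop upright on the bench. Then pick up the reading lens and hold it level over the middle of the dish, its lens at the height marked by the brass pointer; the job finishes while you hold it there, still and with the lens clear of everything else. Leave the pointer and everything else on the bench undisturbed.

Things in the scene. Friction and masses are not known exactly. Their poses are not given: they have to be found in the camera images.
- scoop_bar (a point): Middle of the wooden bar over the loose steel scoop (about 140 g), 77 mm above its underside. The bar runs along y like a bucket's bail, 12 mm wide (x), 14 mm high, 74 mm clear between its uprights. Pan: 90 mm long (x), 80 mm wide, 3 mm walls 32 mm high on three sides, open at the front, -x; back face 40 mm behind (+x of) this point. z is up. Firmly gripped, it does not turn in the fingers
- scoop_front (a point): Middle of the front edge of the scoop's floor, where the lumps leave: no lip there. It lies 50 mm ahead (-x) of and 68 mm below scoop_bar; the floor rises 4 degrees towards it. The lumps roll or slide out when the scoop is tipped front-down by 45 to 60 degrees. Same axes as scoop_bar
- lump1: First of three corroded bronze lumps, rounded, 18 to 23 mm across, 30 g, lying on the floor of the scoop at the start; origin at its middle, about 9 mm above what it lies on
- lump2: Second lump, like the first
- lump3: Third lump, like the first
- dish (a point): Centre of the inner floor of the white dish, 16 mm above the bench. Inner radius 51 mm at the floor, 61 mm at the rim, which is 28 mm above this point. The dish is part of the fixed grey stand: base plate 12 mm thick, from -75 to +115 mm in x and y of this frame; steel pillar 12 mm thick at x = y = +90 mm of this frame, its top 197 mm above the bench. z is up
- pointer_tip (a point): Tip of the flat brass pointer (7 mm wide, 4 mm thick) that sticks out from a sleeve on the stand's pillar towards the dish; it lies at x = y = +59 mm in the dish's frame. Its height, 115 to 175 mm above the bench, marks the focal height. Clamped. z is up
- lens (a point): Centre of the lens of the black reading lens (loose, about 110 g), 6 mm above its underside. Round frame 80 mm across, 12 mm thick; a straight handle leaves it towards -x. z is up, normal to the lens. At the start it lies flat on a fixed cardboard box 100 x 100 x 35 mm, aligned with it, lens over the box's centre, handle overhanging the box's edge
- handle (a point): Where to grip the reading lens: on its handle's axis, 90 mm towards -x from the lens centre and 1 mm above its level, 40 mm clear of the box. Handle 16 mm wide (y), 14 mm high, from 38 to 150 mm from the lens centre; same axes as the lens. At the start it hangs free, its underside 35 mm above the bench
- brush: Bystander: brush lying on the bench near the robot; origin under its middle
- vial: Bystander: small glass jar, 30 mm across, 45 mm high, origin at its foot
- scale_bar: Bystander: black bar 60 x 14 x 10 mm, origin under its middle
- bottle: Bystander: brown bottle 50 mm across, 110 mm high, origin at its foot
- jar: Bystander: clear jar 56 mm across, 60 mm high, origin at its foot
- sickle: Bystander: bronze sickle fragment, about 150 mm long, 12 mm thick, lying beyond the stand
- spatula: Bystander: spatula lying at the far side of the bench

How it is judged:
By the outcome, as a careful person would: the job done as asked, in the order asked, and still so for the second after the job is handed in, while the arm keeps its last pose, push and grip.
It also fails if it takes over 72 s, if anything falls off the work surface, if the arm or the gripper's body presses on something with over 40 N, if the wrist force passes 120 N, or if a joint passes its speed limit or range.

ROBOT

A 7-joint arm with a two-finger parallel gripper is mounted at the origin on the work surface. World frame = base frame: x ahead of the robot, y to its left, z up, the work surface at z = 0. Lengths are in m, angles in rad, forces in N, time in s.
With the tool pointing down it reaches from about 0.425 to 0.875 m from the base axis. Payload 9.9 kg.
Tool frame: the origin (TCP) lies at the centre of the arm's flange, where the gripper is bolted on; the fingertips stand 173 mm ahead of it and the grasp point (between the pads) lies 155 mm ahead of it; z points along the fingers, y is the line along which they close (so a half turn about z gives the same grasp; the last joint's range is limited). The gripper opens to 85 mm and grips with 20 to 120 N. Pads are 22 mm wide; open, the fingers measure 114 mm over their backs; the gripper's body (76 mm by 85 mm) begins 54 mm behind the grasp point. The pads swing forward as they close: fully open they stand 13 mm farther back than shut.
Start: joints at [-1.26, 0.576, 0.025, 1.437, -0.015, 1.129, -0.057], TCP at [0.26, 0.623, 0.405] pointing down, gripper open.
Joint ranges: [-2.76, 2.76], [-0.34, 2.15], [-1.52, 1.57], [0.19, 2.46], [-1.09, 4.23], [0.17, 1.99], [-2.82, 2.82]. Speed limits (rad/s): [2.22, 2.22, 3.01, 3.01, 3.14, 3.14, 3.14].

INTERFACE

Orientations are given as a unit quaternion [w, x, y, z].
In Python, from station import bot, vision, job, spotter gives the robot as it stands. The module is installed in compiled form; this text tells all that it offers.
- The arm moves only by the shell command python3 -m pendant 'ROWS' [FORCE]. ROWS is JSON, one flat list of numbers, 5 for each row, row after row: the closure, from -1 (fully open) to 1 (shut), then the shift along the tool's x, y, z in mm, then the turn about the tool's z in rad. In form: [claw, tx, ty, tz, turn, claw, tx, ty, tz, turn, ...]. A call has 1 to 20 rows; each row is the pose to reach, as a shift and turn from the pose commanded when the call began, along the tool's axes at that moment; what a row does not reach only later rows make up. A row lasts 1/10 s, in which the tool goes at most 50 mm and 8.59 degrees, less where a joint would pass 70% of its speed; a pose out of reach is approached as far as the arm can. A call with a gripper value outside its range is refused whole. The fingers move at their own pace and stop on an object; FORCE is the grip in N (left out, the last holds). Time passes only in rows, so rows that repeat a pose let the fingers close. It gives the time, the measured TCP pose, the force, the opening and the grip force at its end, in the units of the state.
- bot.get_obs(): the state, without advancing time (a new reading comes with each control period).
- vision.capture(name): name is "side" or "top" or "wrist"; returns (picture, depth): 400x640x3 uint8, red, green, blue; 400x640 float32, m along the optical axis (not along the pixel's ray), 0 where there is no reading.
- vision.camera_model(name): a dict with "fx", "fy", "cx", "cy" (pixels), "rvec" (rotation vector, rad) and "tvec" (3), from world to camera coordinates, as OpenCV has them. Camera axes: x right, y down, z forward; pixel columns grow to the right and rows downward; lengths in m; the calibration is good to about 2 mm. A picture is of the moment at which its call begins: read the wrist's pose just before it. camera_model takes no time and is no camera call; for the wrist camera it gives the pose at the moment of the call.
- job.job_done(): hands the job in; it is judged then, once.
Trained networks look in the newest picture that a camera, given by its name, has taken for a name from the list of things; names that differ only in an ending like _2 or _b are one class to them, and where a whole thing is asked for, a point or a joint stands for the part that bears it (a point fixed in the world has none). Each returns a list of dicts, best first, with "conf" (0 to 1); they miss things now and then, are a little off and sometimes report something else, mostly with a low value. They report only what shows in the picture. A call takes as long as a camera call.
- spotter.find_in(camera, thing): "rect" ([left, top, right, bottom] in pixels, round what is visible of it).
- spotter.masks_of(camera, thing): "pixels" (400x640 bool, what is visible of it) and "rect" ([left, top, right, bottom] in pixels, round what is visible of it).
- spotter.mark_of(camera, thing): "centre" ([column, row] in pixels: a listed point, or the origin of a listed thing).
The state is a dict: "time": time; "joint_pos": joint angles; "joint_velocities": joint speeds; "effort": joint torques, N m; "position": TCP position; "ee_rot": TCP orientation; "contact_force": force on the tool from outside, world axes, zero at the start; "ft_torque": the same for the moment, N m; "finger_gap": finger opening in m; "grip_force": force on a finger pad.
Only numpy, scipy, OpenCV 4.12 (cv2) and the standard library are available. Lean on these libraries where they do the work, as an engineer would, in place of code of your own. Each camera call takes 0.05 s, during which the arm holds its last target. There are 200 camera calls.

## Working session

There is one attempt and no reset: what is moved stays moved. The work goes in short steps, Python scripts to look and compute and a shell command to move; the robot and the scene stay as the last step left them, time stands still between calls to the robot, and variables do not carry over. Pictures are saved under pics/ and viewed, at most 10 in all, crops included, and the job is handed in when it is done.

```bash
mkdir -p pics; cat >h.py <<'E'
from station import bot, vision, job, spotter
import numpy as np, cv2
from scipy.spatial.transform import Rotation as R
def cam(n):
    m=vision.camera_model(n); K=np.array([[m['fx'],0,m['cx']],[0,m['fy'],m['cy']],[0,0,1]])
    return K,R.from_rotvec(np.ravel(m['rvec'])).as_matrix(),np.ravel(m['tvec'])
def ray(n,px):
    K,Rm,t=cam(n); d=Rm.T@np.linalg.inv(K)@np.array([px[0],px[1],1.]); return -Rm.T@t,d
def at_z(n,px,z):
    o,d=ray(n,px); return o+d*(z-o[2])/d[2]
def at_d(n,px,dep):
    o,d=ray(n,px); return o+d*dep
def proj(n,p):
    K,Rm,t=cam(n); c=K@(Rm@np.array(p)+t); return c[:2]/c[2]
def shot(n,f=None):
    p,d=vision.capture(n)
    if f: cv2.imwrite('pics/'+f,p[:,:,::-1])
    return p,d
def pose():
    o=bot.get_obs(); q=np.array(o['ee_rot']); return np.array(o['position']),R.from_quat(q[[1,2,3,0]]).as_matrix(),o
E
python3 - <<'E'
from h import *
np.set_printoptions(precision=4,suppress=True)
p,r,o=pose(); print(p,r,o['time'],o['joint_pos'])
for n in('top','side'):
    pic,d=shot(n,n+'0.png'); K,Rm,t=cam(n); print(n,K[0],-Rm.T@t,Rm[2])
    for th in ['scoop_bar','scoop_front','lump1','dish','pointer_tip','lens','handle','vial','scale_bar','bottle','jar','brush']:
        m=spotter.mark_of(n,th)
        for e in m[:2]:
            c=e['centre']; dd=d[int(np.clip(c[1],0,399)),int(np.clip(c[0],0,639))]
            print(th,round(e['conf'],2),np.round(c,1),at_d(n,c,dd) if dd>0 else None)
E
```

```text
[0.2596 0.6229 0.4038] [[-0.9231  0.3846 -0.0005]
 [ 0.3846  0.9231 -0.0016]
 [-0.0001 -0.0017 -1.    ]] 0.0 [-1.2598  0.5765  0.0248  1.4379 -0.015   1.129  -0.0565]
top [372.3647   0.     321.0897] [0.502  0.007  0.8215] [ 0.1214  0.0006 -0.9926]
scoop_bar 0.67 [186.4 212.4] [0.565  0.2737 0.0874]
scoop_front 0.63 [201.9 235. ] [0.5227 0.2653 0.0113]
scoop_front 0.43 [184.3 212.6] [0.565  0.2794 0.0832]
lump1 0.46 [202.6 201.6] [0.5945 0.2644 0.0198]
dish 0.84 [344.1 215.8] [ 0.566  -0.0426  0.0166]
pointer_tip 0.52 [310.3 189.2] [0.6243 0.0314 0.0132]
lens 0.69 [446.  202.4] [ 0.5936 -0.2551  0.0441]
handle 0.84 [449.6 246.7] [ 0.5012 -0.2579  0.0484]
vial 0.58 [375.7 290.5] [ 0.4117 -0.1049  0.0468]
vial 0.58 [328.9 298.5] [ 0.3915 -0.0103  0.0203]
scale_bar 0.73 [310.6 189.5] [0.6237 0.0307 0.0131]
scale_bar 0.47 [263.9 293. ] [0.4009 0.1276 0.0127]
bottle 0.71 [434.1 140. ] [ 0.7278 -0.2336  0.0456]
jar 0.58 [212.7 132.8] [0.7359 0.2367 0.0603]
brush 0.61 [352.7 121.4] [ 0.7841 -0.0635 -0.0022]
brush 0.56 [203.4 236.2] [0.5201 0.2623 0.01  ]
side [381.6936   0.     318.4354] [0.4459 0.7543 0.5495] [ 0.1838 -0.8384 -0.5131]
scoop_bar 0.82 [310.6 292.5] [0.5569 0.2974 0.0831]
scoop_front 0.66 [336.6 315. ] [0.5149 0.2683 0.0087]
lump1 0.56 [298.4 314.5] [0.5803 0.2931 0.0197]
lump1 0.49 [296.8 304.8] [0.5888 0.2731 0.0214]
dish 0.8 [346.2 214.4] [ 0.5508 -0.058   0.0147]
pointer_tip 0.65 [321.4 175.1] [ 0.6659 -0.2867 -0.0023]
handle 0.67 [374.2 172. ] [ 0.5017 -0.2546  0.0452]
vial 0.52 [404.9 217.8] [ 0.4032 -0.0943  0.0046]
vial 0.42 [318.3 176.8] [0.6057 0.0306 0.1609]
scale_bar 0.74 [404.6 280.6] [0.3958 0.1374 0.0003]
bottle 0.8 [295.7 175. ] [ 0.7322 -0.227   0.0195]
jar 0.9 [219. 294.] [0.7387 0.2818 0.0217]
brush 0.66 [411.  238.3] [0.3877 0.011  0.0185]
brush 0.23 [295.  177.1] [ 0.735  -0.2286  0.0112]
```

View pics/top0.png

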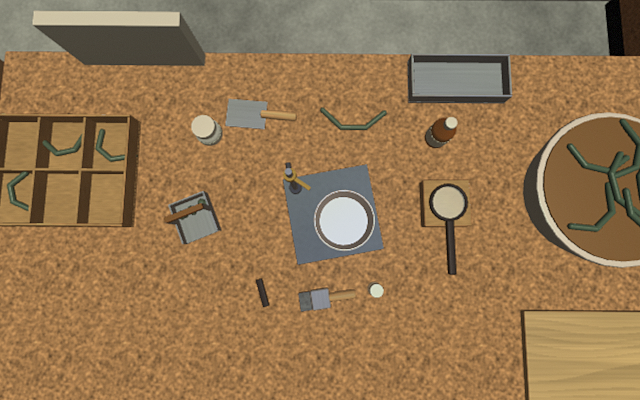

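View pics/side0.png

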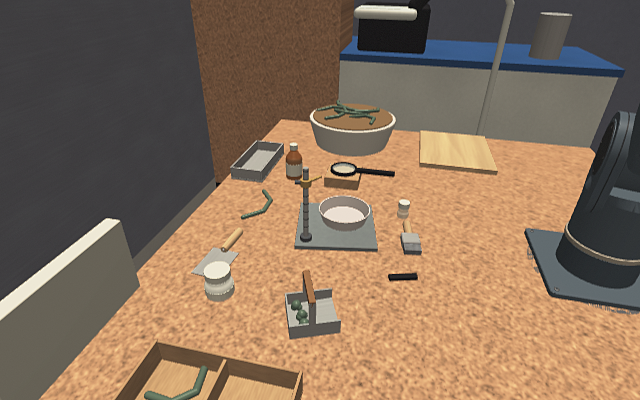

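The top view shows the scoop at about (195,217), with its open front towards the robot. The dish is at (344,219) and the pillar with the pointer at (293,183). The lens is at (448,203) and the small vial at (376,290). The side view agrees. Rows can't tilt the tool, so I'll check how the arm behaves at its reach limit in free air.

```bash
python3 -m pendant '[-1,0,50,0,0,-1,0,100,0,0,-1,0,150,0,0,-1,0,200,0,0,-1,0,250,0,0,-1,0,300,0,0,-1,0,350,0,0,-1,0,400,0,0,-1,0,400,0,0,-1,0,400,0,0]'; python3 -c "
from h import *
p,r,o=pose();print(p,r,o['joint_pos'],o['time'])"
```

```text
time: 2.3
position: [0.3459, 0.8586, 0.3689]
ee_rot: [0.006, 0.174, 0.985, -0.009]
contact_force: [0.1, 0.3, -1.0]
finger_gap: 0.0857
grip_force: 0.0
[0.3458504  0.85863629 0.3689245 ] [[-0.93959241  0.34216986  0.00926802]
 [ 0.34193207  0.93949821 -0.02062938]
 [-0.01576604 -0.01621417 -0.99974423]] [-1.17904949  1.17611621 -0.63414393  0.22619723  0.60792613  1.79785996
 -0.09051659] 2.3
```

```bash
python3 -m pendant '[-1,0,100,-50,0,-1,0,200,-100,0,-1,0,300,-200,0,-1,0,400,-300,0,-1,0,400,-300,0,-1,0,400,-300,0]'; python3 -c "
from h import *
p,r,o=pose();print(p,r,o['joint_pos'],o['time'])"
```

```text
time: 2.9
position: [0.3346, 0.8573, 0.4077]
ee_rot: [0.009, 0.169, 0.986, 0.007]
contact_force: [-0.0, -1.2, -1.5]
finger_gap: 0.0853
grip_force: 0.0
[0.33464232 0.85734647 0.40769857] [[-0.94272475  0.33302052  0.01916738]
 [ 0.33325445  0.94277745  0.01058983]
 [-0.01454394  0.01637091 -0.9997602 ]] [-1.17965517  1.15110158 -0.84613816  0.19333821  0.81050228  1.84343159
 -0.09449487] 2.9
```

```bash
python3 -m pendant '[-1,-400,-470,0,0,-1,-400,-470,0,0,-1,-400,-470,0,0,-1,-400,-470,0,0,-1,-400,-470,0,0,-1,-400,-470,0,0,-1,-400,-470,0,0,-1,-400,-470,0,0,-1,-400,-470,0,0,-1,-400,-470,0,0,-1,-400,-470,0,0,-1,-400,-470,0,0,-1,-400,-470,0,0,-1,-400,-470,0,0,-1,-400,-470,0,0]'; cat >look.py <<'E'
from h import *
import sys
np.set_printoptions(precision=4,suppress=True)
p,r,o=pose(); print('tcp',p,'xax',r[:,0],'yax',r[:,1],o['time'])
def look(n,f,things):
    pic,d=shot(n,f)
    for th in things:
        for e in spotter.mark_of(n,th)[:2]:
            c=e['centre']; dd=d[int(np.clip(c[1],0,399)),int(np.clip(c[0],0,639))]
            print(n,th,round(e['conf'],2),np.round(c,1),at_d(n,c,dd) if dd>0 else None)
    return pic,d
E
python3 - <<'E'
from look import *
look('wrist','w1.png',['scoop_bar','scoop_front'])
K,Rm,t=cam('wrist');print(K[0],-Rm.T@t,Rm[2])
E
```

```text
time: 4.4
position: [0.5566, 0.2773, 0.4055]
ee_rot: [0.009, 0.174, 0.985, 0.004]
contact_force: [0.1, 1.2, 0.2]
finger_gap: 0.0853
grip_force: 0.0
tcp [0.5566 0.2773 0.4055] xax [-0.9389  0.3437 -0.0162] yax [0.3435 0.9391 0.0119] 4.4
wrist scoop_bar 0.64 [324.1 188.1] [0.5615 0.2879 0.0853]
wrist scoop_front 0.65 [285.8 139.5] [0.5195 0.2645 0.0009]
[357.238   0.    317.59 ] [0.4921 0.303  0.3742] [ 0.2686 -0.0798 -0.9599]
```

View pics/w1.png

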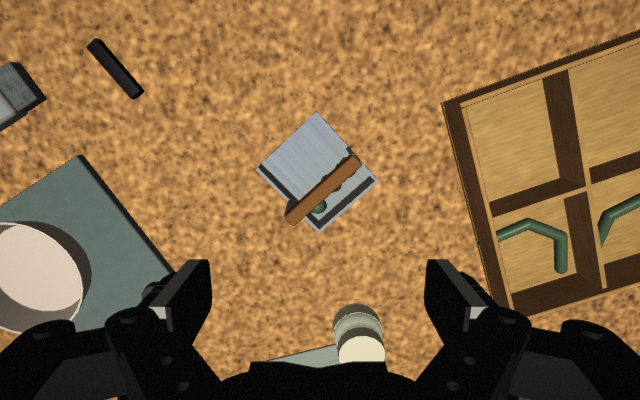

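The wrist view shows the scoop at about (318,172): its open front edge runs (317,112)–(257,170), the bar (290,218)–(355,160), and the lumps lie behind the bar. I'll fit the bar and pan from depth.

```bash
cat >fit.py <<'E'
from look import *
def cloud(n,d):
    K,Rm,t=cam(n); v,u=np.nonzero(d>0); z=d[v,u]
    P=(np.linalg.inv(K)@np.stack([u,v,np.ones_like(u)]))*z
    return (Rm.T@(P-t[:,None])).T
def rect(P):
    (c,s,a)=cv2.minAreaRect((P[:,:2]*1000).astype(np.float32)); b=cv2.boxPoints((c,s,a)); return np.array(c)/1000,s,a,b
def scoop(n,d,xy,zmax=.12):
    P=cloud(n,d); P=P[np.hypot(*(P[:,:2]-xy).T)<.08]; 
    B=P[(P[:,2]>.074)&(P[:,2]<zmax)]; print(n,'bar',len(B),rect(B)[:3],np.percentile(B[:,2],[5,50,95]))
    W=P[(P[:,2]>.006)&(P[:,2]<.06)]; print('pan',len(W),rect(W)[:3])
    for lo in (.025,.04,.055):
        U=P[(P[:,2]>lo)&(P[:,2]<lo+.015)]; print(lo,len(U),rect(U)[:3] if len(U)>5 else '')
E
python3 - <<'E'
from fit import *
for n in('wrist','top','side'):
    _,d=shot(n); scoop(n,d,np.array([.56,.28]))
    if n!='wrist':
        P=cloud(n,d); Q=P[(np.hypot(P[:,0]-.566,P[:,1]+.043)<.075)&(P[:,2]>.036)&(P[:,2]<.055)]
        print('rim',len(Q),cv2.minEnclosingCircle((Q[:,:2]*1000).astype(np.float32)))
        S=P[(np.hypot(P[:,0]-.566,P[:,1]+.043)<.17)&(P[:,2]>.008)&(P[:,2]<.02)]; print('plate',rect(S))
        T=P[(np.hypot(P[:,0]-.64,P[:,1]-.05)<.08)&(P[:,2]>.07)&(P[:,2]<.21)]; print('pillar',len(T),T[::max(1,len(T)//12)])
E
```

```text
tcp [0.5546 0.2816 0.4064] xax [-0.9421  0.3348 -0.0175] yax [0.3346 0.9422 0.015 ] 4.55
wrist bar 1438 (array([0.5649, 0.2818]), (12.482808113098145, 79.62283325195312), 22.739913940429688) [0.0777 0.0835 0.0847]
pan 5008 (array([0.5607, 0.2797]), (90.38802337646484, 80.29659271240234), 22.79205322265625)
0.025 902 (array([0.5608, 0.2798]), (90.05597686767578, 80.43401336669922), 23.05434799194336)
0.04 39 (array([0.5613, 0.2806]), (11.660451889038086, 80.24284362792969), 17.65421485900879)
0.055 34 (array([0.5603, 0.2803]), (11.723671913146973, 80.65827941894531), 15.693291664123535)
top bar 187 (array([0.5704, 0.2701]), (12.68012809753418, 55.62430953979492), 23.546531677246094) [0.0773 0.0836 0.0855]
pan 1226 (array([0.5614, 0.2796]), (90.39984893798828, 81.2183609008789), 22.43975830078125)
0.025 232 (array([0.5615, 0.2798]), (89.89470672607422, 81.0894546508789), 22.270431518554688)
0.04 10 (array([0.5813, 0.245 ]), (12.089128494262695, 1.8232020139694214), 16.653528213500977)
0.055 14 (array([0.5808, 0.2447]), (11.731316566467285, 2.8186888694763184), 16.901639938354492)
rim 4
[... 1047 characters left out ...]
 0.2826]), (10.494840621948242, 78.54519653320312), 22.389209747314453)
rim 311 ((554.5609741210938, -41.981719970703125), 64.42988586425781)
plate (array([ 0.5394, -0.0731]), (271.2334289550781, 289.79486083984375), 10.49600601196289, array([[ 379.6884,   44.6458],
       [ 432.4794, -240.3001],
       [ 699.1744, -190.8904],
       [ 646.3834,   94.0555]], dtype=float32))
pillar 186 [[0.6303 0.068  0.1832]
 [0.6058 0.0333 0.1641]
 [0.6099 0.0441 0.1618]
 [0.6374 0.0667 0.1553]
 [0.624  0.0676 0.138 ]
 [0.6281 0.0692 0.1284]
 [0.6224 0.0655 0.1195]
 [0.6217 0.068  0.1134]
 [0.6223 0.0659 0.1043]
 [0.622  0.0672 0.0974]
 [0.6217 0.0681 0.0901]
 [0.6222 0.0665 0.0811]
 [0.6222 0.0664 0.073 ]]
```

```bash
cat >go.py <<'E'
from look import *
def go(target,L):
    p,r,o=pose(); d=np.array(target)-(p+r[:,2]*L)
    print('shift tool mm',np.round(r.T@d*1000,1),'yaw of tool y deg',np.degrees(np.arctan2(r[1,1],r[0,1])),'z ax',r[:,2],'f',o['contact_force'],'gap',o['finger_gap'])
E
python3 -c "
from go import *
go([.5648,.2818,.152],.143)"
```

```text
tcp [0.5545 0.2821 0.4064] xax [-0.9428  0.3329 -0.0183] yax [0.3326 0.9429 0.0155] 4.7
shift tool mm [ -5.1  -0.8 111.6] yaw of tool y deg 70.5706359869347 z ax [ 0.0224  0.0085 -0.9997] f [ 0.1034 -0.4026  0.4372] gap 0.08532739851106841
```

```bash
python3 -m pendant '[-1,-5,-1,40,-0.15,-1,-5,-1,80,-0.3,-1,-5,-1,112,-0.45,-1,-5,-1,112,-0.6,-1,-5,-1,112,-0.735,-1,-5,-1,112,-0.735,-1,-5,-1,112,-0.735,-1,-5,-1,112,-0.735]' 30; python3 - <<'E'
from go import *
from fit import *
for n in('wrist','side'):
    _,d=shot(n,'w2%s.png'%n); P=cloud(n,d); P=P[np.hypot(P[:,0]-.565,P[:,1]-.282)<.07]
    for lo,hi in((.008,.035),(.035,.07),(.074,.088)):
        B=P[(P[:,2]>lo)&(P[:,2]<hi)]; print(n,lo,len(B),rect(B)[:3])
go([.5648,.2818,.152],.143)
E
```

```text
time: 5.5
position: [0.5621, 0.2796, 0.2948]
ee_rot: [0.012, -0.194, 0.981, 0.002]
contact_force: [0.2, -0.4, -0.3]
finger_gap: 0.0857
grip_force: 0.0
tcp [0.5621 0.2796 0.2948] xax [-0.924  -0.3815 -0.0248] yax [-0.3816  0.9243 -0.0012] 5.5
wrist 0.008 7330 (array([0.5609, 0.2791]), (90.77639770507812, 80.2430419921875), 22.748226165771484)
wrist 0.035 351 (array([0.5649, 0.2808]), (12.31926441192627, 80.17782592773438), 22.96116065979004)
wrist 0.074 3774 (array([0.5649, 0.2808]), (12.654963493347168, 80.14092254638672), 22.37101936340332)
side 0.008 1327 (array([0.5599, 0.2796]), (89.8800048828125, 83.8476791381836), 22.75319480895996)
side 0.035 116 (array([0.5641, 0.2819]), (10.588757514953613, 81.8670654296875), 22.52396011352539)
side 0.074 215 (array([0.5642, 0.2827]), (12.154251098632812, 78.8581314086914), 23.078393936157227)
shift tool mm [ 0.2  1.4 -0.1] yaw of tool y deg 112.48968913702414 z ax [ 0.0236  0.0082 -0.9997] f [0.8594 0.2033 0.079 ] gap 0.08543808990077831
```

```bash
python3 -m pendant '[-1,0,1,20,0,-1,0,1,40,0,-1,0,1,48,0,-1,0,1,55,0,-1,0,1,62,0,-1,0,1,70,0,-1,0,1,80,0,-1,0,1,80,0,-1,0,1,80,0]' 30; python3 - <<'E'
from go import *
shot('wrist','w3.png'); go([.5648,.2815,.072],.143)
E
```

```text
time: 6.5
position: [0.5637, 0.2809, 0.2144]
ee_rot: [0.012, -0.196, 0.981, 0.002]
contact_force: [-1.1, 0.4, 0.0]
finger_gap: 0.0852
grip_force: 0.0
tcp [0.5637 0.2809 0.2144] xax [-0.923  -0.3841 -0.0242] yax [-0.3842  0.9232 -0.001 ] 6.5
shift tool mm [ 2.3  0.2 -0.2] yaw of tool y deg 112.59078616457981 z ax [ 0.0232  0.0087 -0.9997] f [ 0.1286 -0.286  -0.1076] gap 0.08527731858962591
```

View pics/w3.png

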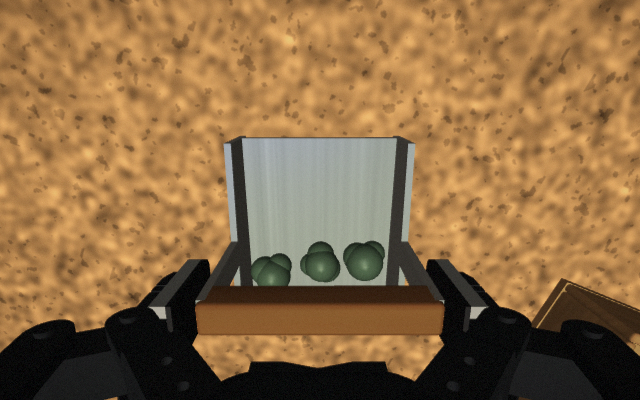

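The fingers straddle the uprights symmetrically (pads at about x=185 and x=455), with the lumps near (270,270), (320,262) and (363,260), under or just ahead of the bar. I'll close and lift.

```bash
python3 -m pendant '[-1,2,0,0,0,-1,2,0,0,0,0.3,2,0,0,0,0.3,2,0,0,0,0.3,2,0,0,0,0.3,2,0,0,0]' 30; python3 -m pendant '[0.3,0,0,-20,0,0.3,0,0,-40,0,0.3,0,0,-70,0,0.3,0,0,-100,0,0.3,0,0,-100,0,0.3,0,0,-100,0]'; python3 - <<'E'
from go import *
from fit import *
p,r,o=pose()
_,d=shot('side'); P=cloud('side',d); P=P[(np.hypot(P[:,0]-p[0],P[:,1]-p[1])<.075)&(P[:,2]<.25)&(P[:,2]>.05)]
ex=-r[:,0]; print(P[:,2].min())
Q=P-(p+r[:,2]*.143); s=Q@ex
for a in range(-50,50,10):
    m=(s*1000>a)&(s*1000<a+10); print(a,m.sum(),np.percentile(Q[m,2],[0,3,50]) if m.sum()>3 else '')
go([.556,-.0415,.2],.143)
E
```

```text
time: 7.15
position: [0.5618, 0.2801, 0.2151]
ee_rot: [0.012, -0.196, 0.981, 0.002]
contact_force: [-2.7, -1.7, 5.7]
finger_gap: 0.0793
grip_force: 37.0
time: 7.75
position: [0.5595, 0.2793, 0.3162]
ee_rot: [0.013, -0.196, 0.981, 0.002]
contact_force: [-0.5, -0.5, -2.3]
finger_gap: 0.0793
grip_force: 38.6
tcp [0.5595 0.2793 0.3162] xax [-0.923  -0.3839 -0.0268] yax [-0.384   0.9234 -0.0014] 7.75
0.0988369739399278
-50 272 [-0.0744 -0.0706 -0.063 ]
-40 210 [-0.0731 -0.0704 -0.0644]
-30 161 [-0.0735 -0.071  -0.0644]
-20 263 [-0.0744 -0.0712  0.0001]
-10 477 [-0.0742 -0.0682  0.0088]
0 750 [-0.0722 -0.0673 -0.0023]
10 581 [-0.074  -0.0686 -0.0411]
20 290 [-0.0734 -0.0704 -0.06  ]
30 239 [-0.0727 -0.0711 -0.0512]
40 0 
shift tool mm [ 129.1 -294.3  -30.7] yaw of tool y deg 112.57884625888778 z ax [ 0.0238  0.0079 -0.9997] f [ 0.6401 -0.6853 -1.6588] gap 0.07958452266349945
```

```bash
python3 -c "
from go import *
go([.5707,-.0202,.29],.143)"
```

```text
tcp [0.5595 0.2789 0.315 ] xax [-0.923  -0.3839 -0.025 ] yax [-0.384   0.9234 -0.0019] 7.8
shift tool mm [ 105.1 -280.5 -120.1] yaw of tool y deg 112.57884625888778 z ax [ 0.0238  0.0079 -0.9997] f [ 0.6401 -0.6853 -1.6588] gap 0.07958452266349945
```

```bash
python3 -m pendant '[0.3,0,0,-15,0,0.3,2,-5,-40,-0.03,0.3,6,-15,-65,-0.07,0.3,12,-32,-90,-0.12,0.3,20,-55,-110,-0.17,0.3,30,-80,-120,-0.22,0.3,39,-105,-120,-0.27,0.3,48,-130,-120,-0.32,0.3,57,-155,-120,-0.37,0.3,67,-180,-120,-0.42,0.3,77,-205,-120,-0.47,0.3,86,-230,-120,-0.51,0.3,93,-250,-120,-0.545,0.3,99,-265,-120,-0.565,0.3,103,-275,-120,-0.575,0.3,105,-280,-120,-0.578,0.3,105,-280,-120,-0.578,0.3,105,-280,-120,-0.578]'; python3 - <<'E'
from go import *
from fit import *
p,r,o=pose(); ex=-r[:,0]
_,d=shot('wrist','w4.png'); 
look('side','s4.png',['dish','pointer_tip','lump1'])
_,d=shot('top'); P=cloud('top',d)
Q=P[(np.hypot(P[:,0]-.556,P[:,1]+.042)<.075)&(P[:,2]>.036)&(P[:,2]<.05)]; print(len(Q),cv2.minEnclosingCircle((Q[:,:2]*1000).astype(np.float32)))
go([.5707,-.0202,.15],.143)
E
```

```text
time: 9.6
position: [0.5673, -0.0198, 0.4324]
ee_rot: [0.012, -0.468, 0.884, -0.002]
contact_force: [-0.1, 0.4, -1.2]
finger_gap: 0.0795
grip_force: 38.8
tcp [ 0.5673 -0.0198  0.4324] xax [-0.5626 -0.8265 -0.0204] yax [-0.8264  0.5629 -0.0142] 9.6
side dish 0.56 [347.4 216.3] [ 0.5466 -0.0513  0.0139]
side pointer_tip 0.68 [318.7 177.6] [0.6039 0.0347 0.1612]
side pointer_tip 0.34 [404.2 281.4] [ 0.3964  0.1375 -0.0019]
side lump1 0.6 [332.8 139.9] [0.578  0.0215 0.2464]
85 ((506.23809814453125, -32.39827346801758), 36.052215576171875)
shift tool mm [  3.8   1.3 139.3] yaw of tool y deg 145.74005108514066 z ax [ 0.0232  0.0084 -0.9997] f [ 0.4475  0.0107 -1.3356] gap 0.079481584248097
```

View pics/w4.png

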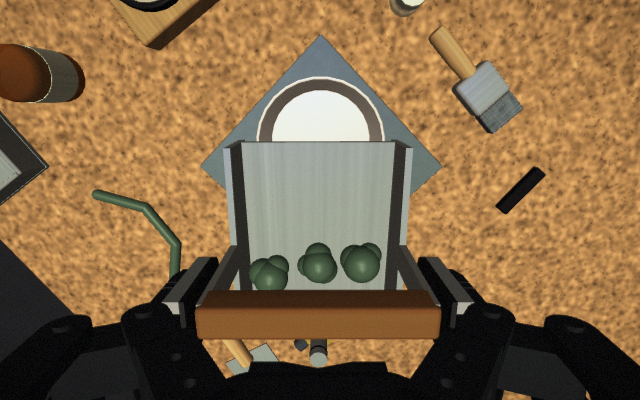

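The wrist view shows the lumps still in place, the dish ahead at about (320,120) and the pillar behind the bar at about (318,350). I'll lower so the back of the pan meets the near rim.

```bash
python3 -m pendant '[0.3,1,1,20,0,0.3,2,1,45,0,0.3,4,1,75,0,0.3,4,1,105,0,0.3,4,1,130,0,0.3,4,1,148,0,0.3,4,1,158,0,0.3,4,1,158,0,0.3,4,1,158,0]' 20; python3 -c "
from go import *
go([.5707,-.0202,.12],.143)"
```

```text
time: 10.8
position: [0.5683, -0.0218, 0.275]
ee_rot: [0.013, -0.467, 0.884, -0.002]
contact_force: [0.3, 0.4, -2.3]
finger_gap: 0.0794
grip_force: 38.7
tcp [ 0.5683 -0.0218  0.275 ] xax [-0.5631 -0.8261 -0.0209] yax [-0.826   0.5634 -0.0149] 10.8
shift tool mm [ 0.6  1.2 12. ] yaw of tool y deg 145.70197057059676 z ax [ 0.0241  0.0088 -0.9997] f [ 0.2589  0.3946 -2.2578] gap 0.07944794841606607
```

```bash
python3 -m pendant '[0.2,0,1,5,0,0.2,0,1,9,0,0.2,0,1,12,0,0.2,0,1,15,0,0.2,0,1,18,0,0.2,0,1,18,0]' 20; cat >ang.py <<'E'
from go import *
from fit import *
def ang(n='side',f=None):
    p,r,o=pose(); ex=-r[:,0]; ey=r[:,1]; c=p+r[:,2]*.143
    _,d=shot(n,f); P=cloud(n,d); Q=P-c; s=Q@ex*1000; l=Q@ey*1000; z=Q[:,2]*1000
    print('pad',c,'t',o['time'],'F',o['contact_force'],'grip',o['grip_force'],o['finger_gap'])
    for lo,hi in((-46,-36),(36,46)):
        m=(abs(s)<110)&(l>lo)&(l<hi)&(z>-100)&(z<20)
        for a in range(-80,100,10):
            k=m&(s>a)&(s<=a+10)
            if k.sum()>2: print(lo,a,k.sum(),np.round(np.percentile(z[k],[2,50,98])))
E
python3 -c "
from ang import *
ang()"
```

```text
time: 11.4
position: [0.5677, -0.0213, 0.2583]
ee_rot: [0.013, -0.467, 0.884, -0.003]
contact_force: [-7.3, -6.9, 24.8]
finger_gap: 0.0794
grip_force: 42.2
tcp [ 0.5677 -0.0213  0.2583] xax [-0.5636 -0.8258 -0.0197] yax [-0.8257  0.5639 -0.0168] 11.4
pad [ 0.5713 -0.0203  0.1154] t 11.4 F [-7.2621 -6.8513 24.763 ] grip 42.22623601555824 0.07942379937199583
-46 -80 8 [-79. -75. -72.]
-46 -60 6 [-63. -53. -47.]
-46 -50 10 [-59. -48. -41.]
-46 -40 17 [-66. -53. -41.]
-46 -30 13 [-66. -55. -40.]
-46 -20 21 [-63. -49.  14.]
-46 -10 42 [-56. -21.  18.]
-46 0 81 [-53.  -7.  19.]
-46 10 15 [-56. -42.  16.]
-46 20 5 [-46. -42. -41.]
-46 30 11 [-65. -50. -40.]
36 -80 16 [-93. -78. -72.]
36 -70 5 [-99. -95. -84.]
36 -60 9 [-95. -58. -41.]
36 -50 32 [-71. -54. -41.]
36 -40 33 [-73. -55. -41.]
36 -30 36 [-72. -56. -41.]
36 -20 32 [-73. -56. -41.]
36 -10 43 [-71. -49. -29.]
36 0 85 [-98. -35.  15.]
36 10 67 [-95. -70. -40.]
36 20 39 [-80. -58. -42.]
36 30 45 [-71. -54. -40.]
```

```bash
python3 -m pendant '[-0.86,0,0,0,0,-0.86,0,0,0,0]' 20; python3 -m pendant '[-0.875,0,0,1,0,-0.875,0,0,2,0]' 20;
```

```text
time: 11.65
position: [0.5677, -0.0214, 0.2584]
ee_rot: [0.013, -0.467, 0.884, -0.003]
contact_force: [-6.8, -6.4, 24.2]
finger_gap: 0.0797
grip_force: 42.2
time: 11.85
position: [0.568, -0.0216, 0.2554]
ee_rot: [0.013, -0.467, 0.884, -0.003]
contact_force: [-2.1, -4.4, 11.4]
finger_gap: 0.0802
grip_force: 8.4
```

```bash
python3 -m pendant '[-0.873,0,0,2,0,-0.873,0,0,4,0,-0.873,0,0,6,0,-0.873,0,0,8,0]' 20; python3 -c "
from ang import *
ang(f='s5.png')" | grep -v '^36'
```

```text
time: 12.25
position: [0.5681, -0.0216, 0.2471]
ee_rot: [0.012, -0.467, 0.884, -0.003]
contact_force: [-1.9, -4.1, 10.2]
finger_gap: 0.0799
grip_force: 7.9
tcp [ 0.5681 -0.0216  0.2471] xax [-0.5639 -0.8256 -0.0196] yax [-0.8255  0.5642 -0.0163] 12.25
pad [ 0.5716 -0.0206  0.1041] t 12.25 F [-1.8718 -4.0914 10.1787] grip 7.857430474832654 0.07985629860578078
-46 -80 9 [-71. -67. -62.]
-46 -70 9 [-72. -66. -63.]
-46 -60 5 [-55. -44. -37.]
-46 -50 12 [-57. -47. -36.]
-46 -40 19 [-58. -45. -34.]
-46 -30 18 [-59. -46. -34.]
-46 -20 16 [-56. -37.  -6.]
-46 -10 53 [-52.  -8.  20.]
-46 0 73 [-44.  -4.  19.]
-46 10 22 [-95. -40.   9.]
-46 20 12 [-95. -93. -28.]
-46 30 17 [-95. -92. -28.]
-46 40 9 [-94. -94. -92.]
-46 70 8 [-96. -93. -93.]
-46 80 8 [-94. -94. -93.]
```

```bash
python3 -c "
import cv2
i=cv2.imread('pics/s5.png');cv2.imwrite('pics/s5c.png',cv2.resize(i[100:270,230:450],None,fx=3.5,fy=3.5,interpolation=cv2.INTER_CUBIC))"
```

```text
(no output)
```

View pics/s5c.png

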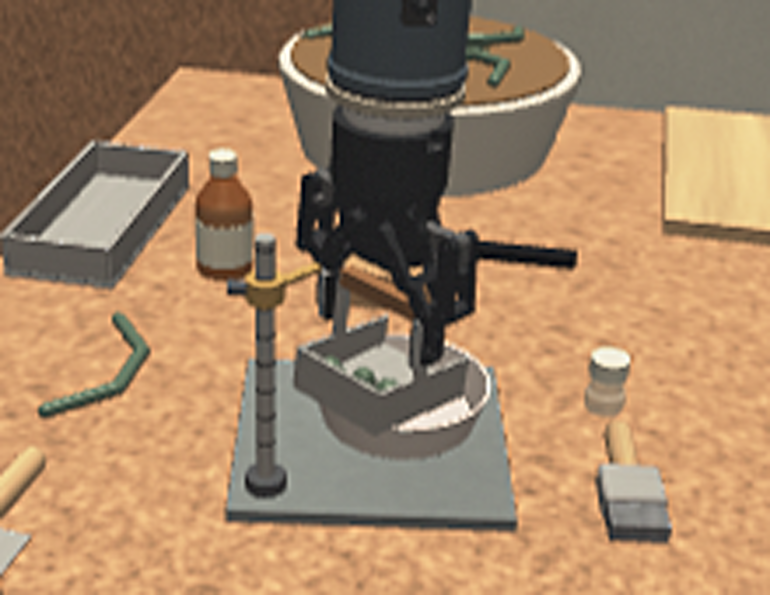

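The view shows the pan's back riding on the near rim at a slight tilt, with its front inside the dish and the lumps still in. The grip is too stiff to turn, so I'll ease it and let gravity tip the front onto the dish floor.

```bash
python3 -m pendant '[-0.88,0,0,0,0,-0.885,0,0,0,0,-0.89,0,0,0,0,-0.895,0,0,0,0,-0.895,0,0,0,0]' 20; python3 -c "
from ang import *
ang(f='s6.png')" | grep -v '^36'
```

```text
time: 12.8
position: [0.5679, -0.0213, 0.2461]
ee_rot: [0.012, -0.467, 0.884, -0.002]
contact_force: [1.3, -2.2, 1.1]
finger_gap: 0.0808
grip_force: 0.8
tcp [ 0.5679 -0.0213  0.2461] xax [-0.5633 -0.826  -0.02  ] yax [-0.8259  0.5636 -0.0145] 12.8
pad [ 0.5712 -0.0201  0.1032] t 12.8 F [ 1.2797 -2.2194  1.1051] grip 0.8196498826146126 0.08084506412816697
-46 -80 11 [-72. -65. -59.]
-46 -70 11 [-71. -65. -60.]
-46 -60 5 [-48. -43. -37.]
-46 -50 19 [-58. -44. -35.]
-46 -40 22 [-56. -45. -34.]
-46 -30 13 [-58. -44. -32.]
-46 -20 26 [-57. -41.  -9.]
-46 -10 52 [-47.  -8.  19.]
-46 0 77 [-67.  -3.  20.]
-46 10 21 [-94. -38.   6.]
-46 20 8 [-93. -61. -28.]
-46 30 18 [-93. -73. -30.]
-46 40 9 [-94. -93. -90.]
-46 70 9 [-94. -93. -91.]
-46 80 9 [-94. -93. -92.]
```

```bash
python3 -m pendant '[-0.91,0,0,0,0,-0.93,0,0,0,0,-0.93,0,0,0,0]' 20; python3 -c "
from ang import *
ang('top')
ang(f='s7.png')" | grep -v '^36'
```

```text
time: 13.15
position: [0.5677, -0.0211, 0.2461]
ee_rot: [0.012, -0.467, 0.884, -0.001]
contact_force: [1.0, 0.1, 0.2]
finger_gap: 0.0827
grip_force: 0.0
tcp [ 0.5677 -0.0211  0.2461] xax [-0.5629 -0.8263 -0.0201] yax [-0.8262  0.5632 -0.014 ] 13.15
pad [ 0.571  -0.0198  0.1031] t 13.15 F [0.9791 0.0763 0.1627] grip 0.0 0.08271882254751842
pad [ 0.571  -0.0199  0.1031] t 13.2 F [-0.1918 -0.0508 -0.1064] grip 0.0 0.08264659062227124
-46 -80 18 [-78. -66. -62.]
-46 -70 27 [-86. -76. -60.]
-46 -60 13 [-79. -61. -56.]
-46 -50 20 [-74. -64. -51.]
-46 -40 18 [-69. -55. -11.]
-46 -30 41 [-59. -19.   8.]
-46 -20 47 [-52. -23.  18.]
-46 -10 51 [-88.  -7.  17.]
-46 0 63 [-91.  -1.  18.]
-46 10 11 [-94. -92.   5.]
-46 20 15 [-94. -93. -28.]
-46 30 9 [-93. -92. -45.]
-46 40 9 [-93. -92. -90.]
-46 70 7 [-94. -92. -91.]
-46 80 9 [-93. -92. -91.]
```

```bash
python3 -c "
from h import *
a,_=shot('wrist');b,_=shot('side')
b=cv2.resize(b[120:270,250:430],(480,400),interpolation=cv2.INTER_CUBIC)
m=np.hstack([cv2.resize(a[:,160:480],(320,400)),b]);cv2.imwrite('pics/m8.png',m[:,:,::-1])"
```

```text
(no output)
```

View pics/m8.png

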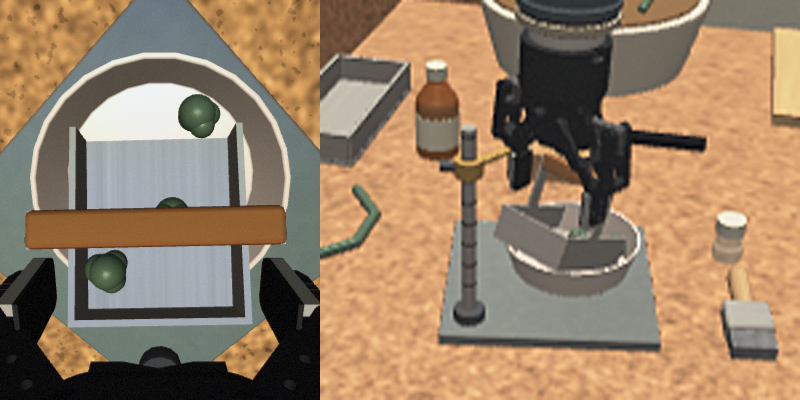

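One lump is already in the dish, at about (200,115) in the left half. The other two are still in the pan, at (172,205) and (105,270). The scoop leans front-down on the dish floor and near rim with its bar ahead of the pads, so I can topple it forward by pushing the bar from behind with the fingers.

```bash
cat >bar.py <<'E'
from ang import *
def bar(n,zlo=.08,zhi=.13):
    pic,d=shot(n); p,r,o=pose(); c=p+r[:,2]*.143
    h=cv2.cvtColor(pic,cv2.COLOR_RGB2HSV); br=(h[...,0]>5)&(h[...,0]<20)&(h[...,1]>110)
    P=cloud(n,np.where(br,d,0)); P=P[(np.hypot(P[:,0]-.555,P[:,1]+.04)<.12)&(P[:,2]>zlo)&(P[:,2]<zhi)]
    Q=P-c; s=-Q@r[:,0]*1000; l=Q@r[:,1]*1000
    print(n,len(P),'along(+back)',np.percentile(s,[2,50,98]),'lat',np.percentile(l,[2,98]),'z',np.percentile(P[:,2],[2,50,98]),'pad',c)
E
python3 -c "
from bar import *
for n in('wrist','side'): bar(n)"
```

```text
tcp [ 0.5678 -0.0212  0.2461] xax [-0.5631 -0.8262 -0.02  ] yax [-0.8261  0.5634 -0.0143] 13.35
wrist 10269 along(+back) [-38.3976 -32.8469  -8.4593] lat [-40.1363  37.7432] z [0.1089 0.1125 0.1151] pad [ 0.5711 -0.02    0.1032]
side 90 along(+back) [-34.4949 -25.7525   3.9694] lat [-44.0431   9.6175] z [0.0852 0.1072 0.1138] pad [ 0.5711 -0.02    0.1032]
```

```bash
python3 -m pendant '[-0.93,-2,0,-6,0,-0.93,-4,0,-12,0,-0.3,-4,0,-12,0,0,-4,0,-12,0,0,-4,0,-12,0,0,-4,0,-12,0]' 20; python3 -m pendant '[0,6,0,0,0,0,12,0,0,0,0,17,0,0,0,0,22,0,0,0,0,27,0,0,0,0,32,0,0,0,0,37,0,0,0,0,42,0,0,0,0,46,0,0,0,0,46,0,0,0]'; python3 -c "
from bar import *
for n in('wrist','side'): bar(n)
for n in('wrist','side'):
  for t in ['lump1']:
    shot(n)
    for e in spotter.mark_of(n,t): print(n,e['conf'],e['centre'])"
```

```text
time: 14.05
position: [0.5697, -0.0182, 0.2581]
ee_rot: [0.012, -0.467, 0.884, -0.002]
contact_force: [-0.5, 0.3, 0.6]
finger_gap: 0.0424
grip_force: 0.0
time: 15.05
position: [0.5435, -0.0567, 0.2572]
ee_rot: [0.012, -0.467, 0.884, -0.002]
contact_force: [-0.0, 1.3, 0.7]
finger_gap: 0.0428
grip_force: 0.2
tcp [ 0.5435 -0.0567  0.2572] xax [-0.5637 -0.8257 -0.0193] yax [-0.8257  0.564  -0.0142] 15.05
wrist 9445 along(+back) [-30.1698 -24.567  -14.2627] lat [-39.1228  35.3257] z [0.1061 0.1109 0.1143] pad [ 0.547  -0.0552  0.1143]
side 68 along(+back) [-24.6349 -17.5427   4.8905] lat [-24.2669  36.8369] z [0.0843 0.1082 0.1137] pad [ 0.5472 -0.0549  0.1144]
wrist 0.76 [346.5, 214.9]
wrist 0.71 [357.9, 185.6]
wrist 0.55 [310.4, 176.3]
```

```bash
python3 -m pendant '[0,5,0,0,0,0,10,0,0,0,0,14,0,0,0,0,14,0,0,0]'; cat >mont.py <<'E'
from h import *
import sys
a,_=shot('wrist');b,_=shot('side')
b=cv2.resize(b[120:270,250:430],(480,400),interpolation=cv2.INTER_CUBIC)
m=np.hstack([cv2.resize(a[:,160:480],(320,400)),b]);cv2.imwrite('pics/'+sys.argv[1],m[:,:,::-1])
E
python3 mont.py m9.png
```

```text
time: 15.75
position: [0.5356, -0.0684, 0.2569]
ee_rot: [0.012, -0.467, 0.884, -0.002]
contact_force: [0.1, -0.5, -1.7]
finger_gap: 0.0424
grip_force: 0.2
```

View pics/m9.png

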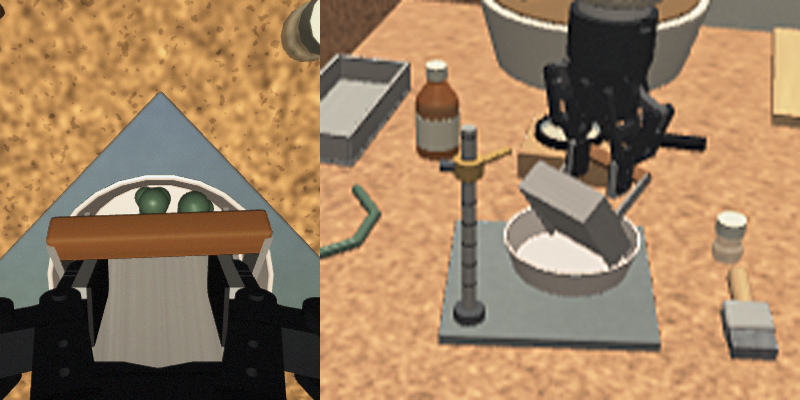

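The pan is tipped to about 45–50° and its floor shows no lumps. Two lumps sit in the dish at (153,200) and (195,203) in the left half; the third is hidden by the bar. I'll push a little more, then spread the fingers between the uprights to hold the scoop from inside and draw it back off the lumps.

```bash
python3 -m pendant '[0,4,0,0,0,0,6,0,0,0,0,6,0,0,0,-0.15,6,0,0,0,-0.3,6,0,0,0,-0.3,6,0,0,0,-0.3,6,0,0,0]' 40; python3 -c "
from bar import *
bar('wrist')"
```

```text
time: 16.55
position: [0.5326, -0.0725, 0.2569]
ee_rot: [0.012, -0.467, 0.884, -0.002]
contact_force: [-0.0, 0.9, -1.3]
finger_gap: 0.0514
grip_force: 41.0
tcp [ 0.5326 -0.0725  0.2569] xax [-0.5631 -0.8262 -0.0199] yax [-0.8261  0.5634 -0.0143] 16.55
wrist 9446 along(+back) [-30.0781 -24.5673 -13.9261] lat [-37.6096  36.144 ] z [0.099  0.1049 0.1087] pad [ 0.5359 -0.0713  0.1139]
```

```bash
python3 -m pendant '[-0.3,-4,0,-3,0,-0.3,-8,0,-6,0,-0.3,-12,0,-10,0,-0.3,-16,0,-16,0,-0.3,-20,0,-24,0,-0.3,-22,0,-32,0,-0.3,-22,0,-40,0,-0.3,-22,0,-40,0]'; python3 mont.py m10.png
```

```text
time: 17.4
position: [0.5443, -0.0546, 0.2987]
ee_rot: [0.013, -0.467, 0.884, -0.002]
contact_force: [0.9, -0.3, -1.8]
finger_gap: 0.051
grip_force: 41.4
```

View pics/m10.png

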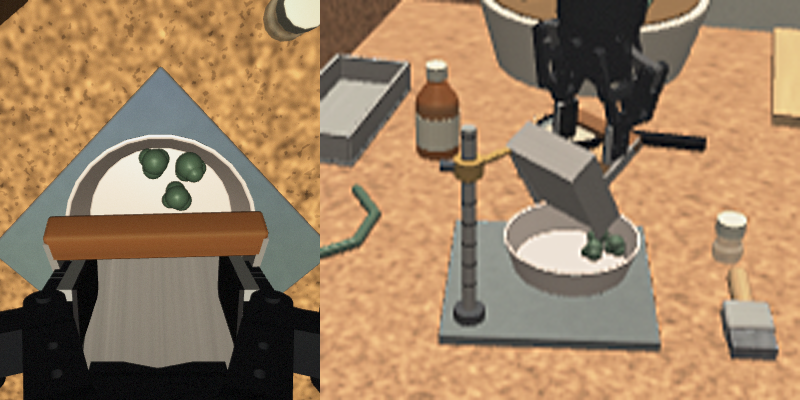

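All three lumps lie in the dish, at (155,160), (190,165) and (177,195) in the left half. The scoop is empty and held front-down. I'll lift it clear of the pillar and carry it back.

```bash
python3 -m pendant '[-0.3,0,0,-20,0,-0.3,0,0,-50,0,-0.3,0,0,-90,0,-0.3,0,0,-130,0,-0.3,0,0,-150,0,-0.3,0,0,-150,0,-0.3,0,0,-150,0]'; python3 - <<'E'
from bar import *
p,r,o=pose(); c=p+r[:,2]*.143
for n in('side','top'):
    _,d=shot(n); P=cloud(n,d); Q=P-c; s=-Q@r[:,0]; l=Q@r[:,1]
    m=(abs(l)<.045)&(abs(s)<.1)&(P[:,2]>.17)&(P[:,2]<c[2]+.03); i=np.argsort(P[m,2])[:20]
    print(n,m.sum(),P[m,2].min(),np.median(P[m,2][i]),'along',np.median(s[m][i]),'back ext',np.percentile(s[m],99),'pad',c)
    for lo in np.arange(.18,c[2]+.03,.02):
        k=m&(P[:,2]>lo)&(P[:,2]<lo+.02); 
        if k.sum()>3: print(round(lo-c[2],3),k.sum(),np.round(np.percentile(s[k],[2,98]),3))
go([.58,.29,.2],.143)
E
```

```text
time: 18.2
position: [0.5404, -0.0564, 0.4466]
ee_rot: [0.012, -0.467, 0.884, -0.002]
contact_force: [0.4, 0.0, -1.2]
finger_gap: 0.0516
grip_force: 41.7
tcp [ 0.5404 -0.0564  0.4466] xax [-0.5638 -0.8257 -0.0188] yax [-0.8256  0.564  -0.0146] 18.2
side 2020 0.2084377675080404 0.2114137248152352 along 0.013740849908807529 back ext 0.06346290815625852 pad [ 0.5437 -0.0554  0.3036]
-0.104 92 [0.    0.024]
-0.084 234 [-0.003  0.034]
-0.064 255 [0.008 0.046]
-0.044 331 [-0.007  0.06 ]
-0.024 748 [-0.024  0.064]
-0.004 215 [-0.011  0.041]
0.016 145 [-0.013  0.012]
top 805 0.2108485462749852 0.21484245006513172 along 0.01280494100063878 back ext 0.0646923502562003 pad [ 0.5437 -0.0554  0.3036]
-0.104 35 [0.011 0.017]
-0.084 121 [0.016 0.03 ]
-0.064 69 [0.009 0.036]
-0.044 35 [0.007 0.05 ]
-0.024 467 [-0.025  0.065]
-0.004 39 [0.029 0.041]
0.016 39 [0.002 0.013]
shift tool mm [-304.1  165.8  106.3] yaw of tool y deg 145.69038154144627 z ax [ 0.021   0.0079 -0.9997] f [-1.0156 -0.0015 -1.2804] gap 0.05159081436960749
```

```bash
python3 -m pendant '[-0.3,-10,8,-15,0.03,-0.3,-35,26,-25,0.08,-0.3,-65,50,-25,0.14,-0.3,-95,73,-25,0.2,-0.3,-125,95,-25,0.26,-0.3,-155,118,-25,0.32,-0.3,-185,140,-20,0.39,-0.3,-215,163,0,0.46,-0.3,-240,180,30,0.52,-0.3,-254,192,65,0.56,-0.3,-259,196,90,0.578,-0.3,-259,196,106,0.578,-0.3,-259,196,106,0.578,-0.3,-259,196,106,0.578]'; python3 -c "
from go import *
go([.53,.27,.104],.143)"
```

```text
time: 19.7
position: [0.5274, 0.2687, 0.3438]
ee_rot: [0.012, -0.196, 0.981, 0.002]
contact_force: [0.3, 0.4, -0.6]
finger_gap: 0.0513
grip_force: 41.7
tcp [0.5274 0.2687 0.3438] xax [-0.9232 -0.3837 -0.024 ] yax [-0.3838  0.9234 -0.0011] 19.7
shift tool mm [ 2.9  0.5 96.8] yaw of tool y deg 112.56731642024637 z ax [ 0.0225  0.0082 -0.9997] f [ 0.2665  0.4053 -0.61  ] gap 0.05128770455437846
```

```bash
python3 -m pendant '[-0.3,0,0,30,0,-0.3,0,0,60,0,-0.3,0,0,85,0,-0.3,0,0,97,0,-0.3,0,0,102,0,-0.3,0,0,102,0]'; python3 -m pendant '[-0.3,0,0,3,0,-0.3,0,0,5,0,-0.3,0,0,5,0]'
```

```text
time: 20.3
position: [0.5298, 0.2701, 0.2424]
ee_rot: [0.013, -0.196, 0.981, 0.002]
contact_force: [-0.3, 0.2, -0.3]
finger_gap: 0.0516
grip_force: 41.8
time: 20.6
position: [0.5295, 0.2703, 0.2373]
ee_rot: [0.013, -0.196, 0.981, 0.002]
contact_force: [-0.7, -0.6, 2.5]
finger_gap: 0.0515
grip_force: 42.6
```

```bash
python3 -m pendant '[-0.18,0,0,0,0,-0.1,0,0,0,0,0,0,0,0,0,0,0,0,0,0,0,-6,0,0,0,0,-12,0,0,0,0,-18,0,0,0,0,-24,0,0,0,0,-30,0,0,0,0,-36,0,0,0,0,-42,0,0,0,0,-48,0,0,0,0,-54,0,0,0,0,-60,0,0,0,0,-66,0,0,0,0,-72,0,0,0,0,-78,0,0,0,0,-84,0,0,0]'; python3 mont.py m11.png; python3 - <<'E'
from bar import *
_,d=shot('side'); P=cloud('side',d); P=P[(abs(P[:,0]-.55)<.1)&(abs(P[:,1]-.275)<.09)]
for lo,hi in((.008,.036),(.04,.07),(.074,.09)):
    B=P[(P[:,2]>lo)&(P[:,2]<hi)]; print(lo,len(B),rect(B)[:3] if len(B)>4 else '')
p,r,o=pose(); print(p+r[:,2]*.143,o['contact_force'])
E
```

```text
time: 22.4
position: [0.6075, 0.3026, 0.2388]
ee_rot: [0.012, -0.196, 0.981, 0.002]
contact_force: [-0.6, 0.1, -0.6]
finger_gap: 0.0426
grip_force: 0.0
tcp [0.6077 0.3027 0.2387] xax [-0.9232 -0.3836 -0.0249] yax [-0.3837  0.9235 -0.0009] 22.5
0.008 970 (array([0.5751, 0.2871]), (90.15547943115234, 82.46430206298828), 22.313539505004883)
0.04 104 (array([0.5808, 0.2945]), (79.2790756225586, 47.254417419433594), 85.15036010742188)
0.074 366 (array([0.5972, 0.2969]), (50.70758819580078, 80.06785583496094), 22.44763946533203)
[0.6105 0.3038 0.0957] [-0.154  -0.9458  0.1612]
```

View pics/m11.png

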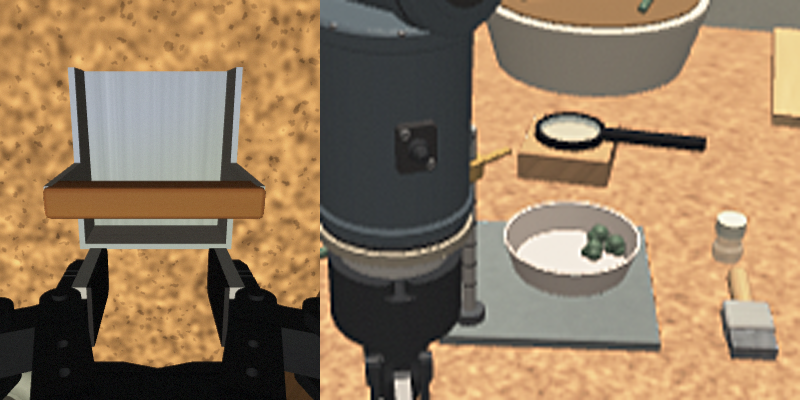

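The scoop stands upright and empty on the bench (left half), and all three lumps are in the dish (right half). On to the lens.

```bash
python3 -m pendant '[-0.3,-3,0,-40,0,-0.3,-3,0,-80,0,-1,-3,0,-120,0,-1,-3,0,-150,0,-1,-3,0,-150,0]' 60; python3 -c "
from go import *
go([.5,-.257,.2],.143)"
```

```text
time: 23.05
position: [0.606, 0.3035, 0.3938]
ee_rot: [0.015, -0.196, 0.98, 0.003]
contact_force: [1.0, 0.6, 0.2]
finger_gap: 0.0852
grip_force: 0.0
tcp [0.606  0.3035 0.3938] xax [-0.9227 -0.3842 -0.031 ] yax [-0.3844  0.9232  0.0003] 23.05
shift tool mm [ 319.2 -476.8   40.8] yaw of tool y deg 112.60702718272883 z ax [ 0.0285  0.0122 -0.9995] f [0.9724 0.6194 0.2296] gap 0.0852217413803978
```

```bash
python3 -m pendant '[-1,20,-30,0,0.02,-1,45,-68,0,0.06,-1,72,-108,0,0.1,-1,100,-150,0,0.14,-1,128,-192,0,0.18,-1,156,-234,0,0.22,-1,184,-276,0,0.26,-1,212,-318,0,0.3,-1,240,-360,0,0.34,-1,268,-400,10,0.37,-1,290,-435,20,0.38,-1,308,-460,30,0.39,-1,319,-477,41,0.394,-1,319,-477,41,0.394,-1,319,-477,41,0.394]' 60; python3 - <<'E'
from fit import *
from go import go
for n in('wrist','top','side'):
    pic,d=look(n,'L%s.png'%n,['handle','lens']); 
    P=cloud(n,d); g=cv2.cvtColor(pic,cv2.COLOR_RGB2HSV)[...,2][d>0]
    H=P[(P[:,0]>.43)&(P[:,0]<.535)&(abs(P[:,1]+.257)<.05)&(P[:,2]>.025)&(P[:,2]<.06)&(g<80)]
    if len(H)>10:
        print(n,'handle',len(H),rect(H)[:3],np.percentile(H[:,2],[5,50,95]))
    F=P[(np.hypot(P[:,0]-.593,P[:,1]+.256)<.055)&(P[:,2]>.038)&(P[:,2]<.06)]; print(n,'frame',len(F),cv2.minEnclosingCircle((F[:,:2]*1000).astype(np.float32)),np.median(F[:,2]))
    T=P[(np.hypot(P[:,0]-.61,P[:,1]-.042)<.025)&(P[:,2]>.12)&(P[:,2]<.18)]
    if len(T)>5: print(n,'ptr',len(T),np.percentile(T[:,2],[5,50,90]),T[np.argsort(T[:,:2]@[.56,.83])[:5]])
go([.5013,-.2575,.042],.153)
E
```

```text
time: 24.55
position: [0.4962, -0.2593, 0.3402]
ee_rot: [0.011, -0.001, 1.0, 0.005]
contact_force: [0.2, 1.2, 0.0]
finger_gap: 0.0855
grip_force: 0.0
tcp [ 0.4962 -0.2593  0.3402] xax [-0.9997 -0.0011 -0.0229] yax [-0.0013  1.      0.0097] 24.55
wrist handle 0.69 [309.1 199.8] [ 0.5039 -0.2631  0.0502]
wrist lens 0.78 [310.9 304.2] [ 0.5972 -0.2621  0.0439]
wrist handle 2453 (array([ 0.4905, -0.263 ]), (88.99356842041016, 15.806966781616211), 0.8829180598258972) [0.0476 0.0494 0.0506]
wrist frame 6913 ((587.0311279296875, -258.86566162109375), 49.02962112426758) 0.04466006561258963
top handle 0.88 [450.6 245.4] [ 0.5034 -0.1884  0.2558]
top lens 0.88 [448.  201.7] [ 0.5952 -0.2598  0.0427]
top lens 0.45 [363.3 227.7] [ 0.5397 -0.0818  0.0355]
top handle 215 (array([ 0.4897, -0.2612]), (88.17032623291016, 14.160457611083984), 0.7097628116607666) [0.04   0.0479 0.0504]
top frame 1221 ((589.933349609375, -259.2184753417969), 51.03247833251953) 0.043906428576366376
top ptr 125 [0.1597 0.1644 0.1709] [[0.6061 0.0257 0.1602]
 [0.6037 0.0274 0.1641]
 [0.6019 0.0292 0.1639]
 [0.6058 0.0275 0.1616]
 [0.6036 0.0292 0.1645]]
side handle 0.96 [375.7 171.4] [ 0.4975 -0.2537  0.0482]
side lens 0.6 [343.8 169.3] [ 0.5921 -0.2587  0.0408]
side lens 0.16 [319.2 179.6] [ 0.6662 -0.257  -0.0029]
side handle 152 (array([ 0.4895, -0.2599]), (18.142261505126953, 89.93599700927734), 89.46102905273438) [0.0388 0.0453 0.0487]
side frame 322 ((585.335205078125, -261.27374267578125), 46.8747444152832) 0.04251959825524004
side ptr 63 [0.1289 0.1622 0.1686] [[0.6056 0.0242 0.1621]
 [0.6002 0.0279 0.1597]
 [0.5998 0.0301 0.1633]
 [0.602  0.03   0.1605]
 [0.602  0.0301 0.163 ]]
shift tool mm [  1.9  -0.1 145.8] yaw of tool y deg 90.06123460527029 z ax [ 0.0234  0.0081 -0.9997] f [ 0.8295 -0.4387  0.0182] gap 0.08545142885164457
```

```bash
python3 -m pendant '[-1,-2,-3.5,40,0,-1,-2,-3.5,80,0,-1,-2,-3.5,110,0,-1,-2,-3.5,130,0,-1,-2,-3.5,146,0,-1,-2,-3.5,146,0,-1,-2,-3.5,146,0]' 60; python3 -c "
from go import *
go([.5055,-.261,.042],.153)"
```

```text
time: 25.7
position: [0.5018, -0.2624, 0.1951]
ee_rot: [0.012, -0.0, 1.0, 0.004]
contact_force: [-0.5, -0.7, -0.2]
finger_gap: 0.0851
grip_force: 0.0
tcp [ 0.5018 -0.2624  0.1951] xax [-0.9997 -0.0004 -0.0237] yax [-0.0006  1.      0.0084] 25.7
shift tool mm [-0.1  0.1  0.2] yaw of tool y deg 90.03588115310995 z ax [ 0.0237  0.0084 -0.9997] f [-0.5325 -0.6872 -0.1741] gap 0.08507651521888153
```

```bash
python3 -m pendant '[0,0,0,0,0,0.5,0,0,0,0,0.8,0,0,0,0,1,0,0,0,0,1,0,0,0,0,1,0,0,0,0,1,0,0,0,0]' 70; python3 -m pendant '[1,0,0,-10,0,1,0,0,-30,0,1,0,0,-60,0,1,0,0,-100,0,1,0,0,-140,0,1,0,0,-165,0,1,0,0,-165,0,1,0,0,-165,0]'; cat >lens.py <<'E'
from fit import *
from go import go
def lens():
    p,r,o=pose(); g=p+r[:,2]*.153; ex=-r[:,0].copy(); ex[2]=0; ex/=np.linalg.norm(ex); ey=np.array([-ex[1],ex[0],0]); c=g+.09*ex
    print('grip pt',g,'expected lens',c,'gap',o['finger_gap'],o['grip_force'],'F',o['contact_force'],'vel',np.abs(o['joint_velocities']).max())
    for n in('side','top'):
        pic,d=look(n,None,['lens']); P=cloud(n,d); Q=P-c; s=Q@ex; l=Q@ey
        m=(np.hypot(s,l)<.05)&(abs(Q[:,2])<.02); a=P[m]
        if m.sum()<30: continue
        w=np.hypot(s,l)[m]; A=np.c_[s[m],l[m],np.ones(m.sum())]; k=np.ones(len(a),bool)
        for _ in range(6):
            co=np.linalg.lstsq(A[k],a[k,2],rcond=None)[0]; k=abs(A@co-a[:,2])<.003
        print(n,m.sum(),k.sum(),'circle',cv2.minEnclosingCircle((a[k,:2]*1000).astype(np.float32)),'tilt deg along,lat',np.degrees(co[:2]),'top z',co[2])
E
python3 -c "
from lens import *
lens(); go([.466,-.0435,.2],.153)"
```

```text
time: 26.4
position: [0.5015, -0.2626, 0.1948]
ee_rot: [0.012, -0.0, 1.0, 0.004]
contact_force: [-0.8, -0.9, 2.9]
finger_gap: 0.0146
grip_force: 70.0
time: 27.2
position: [0.4974, -0.2639, 0.3598]
ee_rot: [0.012, -0.0, 1.0, 0.004]
contact_force: [-0.2, -0.3, -1.5]
finger_gap: 0.0146
grip_force: 69.6
tcp [ 0.4974 -0.2639  0.3598] xax [-0.9997 -0.     -0.0233] yax [-0.0002  1.      0.0077] 27.2
grip pt [ 0.5009 -0.2627  0.2069] expected lens [ 0.5909 -0.2627  0.2069] gap 0.014614285566892924 69.57975268363953 F [-0.1678 -0.3129 -1.4553] vel 0.028262179935834825
side lens 0.93 [346.9 114.7] [ 0.5927 -0.2663  0.2059]
side lens 0.37 [347.2 219.2] [ 0.5446 -0.0356  0.0156]
side 335 248 circle ((585.6605224609375, -260.8007507324219), 41.954532623291016) tilt deg along,lat [ 0.0875 -1.7149] top z 0.20710495009635088
top lens 0.77 [480.1 191.2] [ 0.5937 -0.2581  0.206 ]
top 1935 1630 circle ((585.9743041992188, -262.81427001953125), 44.601295471191406) tilt deg along,lat [-0.5044  0.0564] top z 0.20670814698711124
shift tool mm [ 34.6 218.9   6.7] yaw of tool y deg 90.0342375358487 z ax [ 0.0213  0.0093 -0.9997] f [-0.2171  0.2724 -1.5475] gap 0.014847687393484965
```

```bash
python3 -m pendant '[1,3,15,0,0,1,6,40,0,0,1,11,70,0,0,1,16,100,0,0,1,21,130,0,0,1,27,160,0,0,1,32,190,5,0,1,36,210,15,0,1,36,220,30,0,1,36,220,40,0,1,36,220,46,0,1,36,220,46,0,1,36,220,46,0,1,36,220,46,0]' 70; python3 -c "
from lens import *
lens(); lens()
print('dish err via TCP', (np.array([.462,-.0435,.3153])-pose()[0])*1000, pose()[2]['joint_pos'])
_,d=shot('top'); look('side',None,['pointer_tip','lump1'])"
```

```text
time: 28.8
position: [0.4628, -0.044, 0.3149]
ee_rot: [0.012, 0.0, 1.0, 0.004]
contact_force: [-0.4, 0.4, -1.3]
finger_gap: 0.0148
grip_force: 69.5
tcp [ 0.4628 -0.044   0.3149] xax [-0.9997  0.0009 -0.0235] yax [0.0007 1.     0.0084] 28.8
grip pt [ 0.4664 -0.0427  0.1619] expected lens [ 0.5564 -0.0428  0.1619] gap 0.01481547088342463 69.48529958724976 F [-0.3577  0.3774 -1.2928] vel 0.0038766688243749296
side lens 0.56 [347.  164.1] [ 0.5545 -0.0453  0.1623]
side lens 0.32 [223.4 255. ] [0.7914 0.1537 0.0035]
side 565 426 circle ((550.2638549804688, -41.32524490356445), 43.66078186035156) tilt deg along,lat [ 0.5989 -1.0425] top z 0.16236084421117591
top lens 0.74 [354.  213.1] [ 0.5592 -0.051   0.1639]
top lens 0.22 [344.  219.2] [ 0.5483 -0.0333  0.1638]
top 1645 1396 circle ((551.63818359375, -41.988765716552734), 45.153526306152344) tilt deg along,lat [-0.8354 -0.0097] top z 0.16355825665584214
grip pt [ 0.4663 -0.0425  0.1618] expected lens [ 0.5563 -0.0425  0.1618] gap 0.014664047532942398 69.48491334915161 F [ 0.3946  0.3058 -0.7309] vel 0.00353657518840779
side lens 0.6 [346.5 164.1] [ 0.5557 -0.0457  0.1619]
side 562 428 circle ((551.446044921875, -42.00851821899414), 43.11843490600586) tilt deg along,lat [-0.2581 -0.8258] top z 0.16234374246008393
top lens 0.83 [347.8 211.3] [ 0.5625 -0.0401  0.1627]
top 1639 1383 circle ((551.8030395507812, -42.3979606628418), 44.205474853515625) tilt deg along,lat [-0.9323  0.1156] top z 0.16329773295387576
dish err via TCP [-0.6295  0.0795  0.6692] [ 0.7292  0.5613 -1.0798  2.0782  0.6618  0.8655  0.8382]
side pointer_tip 0.47 [318.7 176.1] [0.6048 0.0306 0.1627]
side lump1 0.59 [359.5 211.2] [ 0.5176 -0.0568  0.0304]
side lump1 0.56 [355.6 202.4] [ 0.5329 -0.0948  0.0314]
```

```bash
python3 -c "
from h import *
print(job.job_done())"
```

```text
the job is handed in; nothing more can be done
None
```

The job is handed in: the three lumps are in the dish, the empty scoop stands upright on the bench, and the lens was held still and level to within about 1° over the dish centre at about 161 mm, the pointer's measured height (no verdict was returned).

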